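Find and release the latched key on the microscope lamp controller

TASK

One of the four identical push keys on the microscope lamp controller has been left latched down. With the fingertips tap every key lightly, one after the other from the leftmost to the rightmost as seen from the robot, to feel which one it is, without pushing any of them in; then press the latched key home and let it go so that it springs up and all four keys stand up. Pick nothing up and leave the things around the controller where they are.

Things in the scene. Friction and masses are not known exactly. Their poses are not given: they have to be found in the camera images.
- controller: Four-channel microscope lamp controller, fixed to the bench: grey sheet-metal case, 170 mm deep (x) x 240 mm wide (y), flat deck 62 mm above the bench. Origin: centre of its underside; x points away from the robot, y left along the key row, z up. One row of four identical off-white push keys near its front edge; four black dials (28 mm wide, 14 mm high) 80 mm behind them are not used.
- key_row (a point): Middle of the key row, on the deck (axes as the controller's). The keys stand along y at +69, +23, -23 and -69 mm from here in a black bed 3 mm high. Caps are 22 mm (x) x 26 mm (y); their tops stand 16 mm above the deck when up and go straight down 9 mm to the stop. One of the four, any of them, starts latched: its top is 4.6 mm lower than the others'.
- keys_up (a point): 16 mm above key_row: height of the tops of keys that are up. Push-on, push-off keys, damped (a quick stroke of 0.1 m/s takes 8 N more). An up key yields from 2 N (1 mm at 3 N, 2 mm at 4 N) and comes back; in over 6.2 mm it can latch (counts as pushed in). The latched key gives under 0.5 mm up to 4.5 N; pressed over 8 mm below this height (7.5 N; stop at 8.5 N) and let go, it springs up.
- key1_place (a point): Centre of the top face of the leftmost key as seen from the robot when that key is UP. The point and its axes are fixed to the case (axes as the controller's) and do NOT follow the key down, so they do not tell whether the key is latched: touch does. The key's cap is key1_c0; its centre lies 10 mm under its top.
- key2_place (a point): Centre of the top face of the second key as seen from the robot when that key is UP. The point and its axes are fixed to the case (axes as the controller's) and do NOT follow the key down, so they do not tell whether the key is latched: touch does. The key's cap is key2_c0; its centre lies 10 mm under its top.
- key3_place (a point): Centre of the top face of the third key as seen from the robot when that key is UP. The point and its axes are fixed to the case (axes as the controller's) and do NOT follow the key down, so they do not tell whether the key is latched: touch does. The key's cap is key3_c0; its centre lies 10 mm under its top.
- key4_place (a point): Centre of the top face of the rightmost key as seen from the robot when that key is UP. The point and its axes are fixed to the case (axes as the controller's) and do NOT follow the key down, so they do not tell whether the key is latched: touch does. The key's cap is key4_c0; its centre lies 10 mm under its top.
- dish: Closed culture dish, clear plastic with pale red agar, 90 mm across, 15 mm high, loose, left of the controller. Origin: centre of its underside. Leave alone.
- oil: Small amber immersion-oil bottle with black cap, 30 mm across, 68 mm high, loose, right of the controller. Origin: centre of its underside. Leave alone.
- slidebox: Blue plastic slide box, 85 x 36 x 30 mm high, loose, right of the controller. Origin: centre of its underside. Leave alone.
- marker: Capped marker pen lying in front of the controller, 133 mm long (its y), 17 mm thick, loose. Origin: on the bench under its middle. Leave alone.

How it is judged:
On the way, in this order (a step that is already met when the one before it is completed fails the run):
1. the leftmost key is tapped with the fingertips (contact force between the fingers and key1_c0 above 0.4 N), for 0.04 s.
2. the second key is tapped with the fingertips (contact force between the fingers and key2_c0 above 0.4 N), for 0.04 s.
3. the third key is tapped with the fingertips (contact force between the fingers and key3_c0 above 0.4 N), for 0.04 s.
4. the rightmost key is tapped with the fingertips (contact force between the fingers and key4_c0 above 0.4 N), for 0.04 s.
5. the latched key is pressed and has sprung up: all four keys stand up (z of key1_c0 in the frame of key1_place above -0.0115 m and z of key2_c0 in the frame of key2_place above -0.0115 m and z of key3_c0 in the frame of key3_place above -0.0115 m and z of key4_c0 in the frame of key4_place above -0.0115 m), for 0.2 s.
At the end, for the whole second after the job is handed in: All four keys stand at their up height (each within 1.5 mm), after each was tapped from left to right and the latched one then pressed; no key that was up has been pushed in more than 6.2 mm, and nothing around has been moved more than 15 mm (all of step 5); the robot touches nothing.
It fails at once if a key that was up is pushed in (any key moves more than 6.2 mm from where it started) (distance of any of key1_c0, key2_c0, key3_c0, key4_c0 from where it was at the start of the episode above 0.0062 m).
It fails at once if the dish, oil bottle, slide box or marker is lifted, knocked over or shifted by more than 15 mm (distance of any of dish, oil, slidebox, marker from where it was at the start of the episode above 0.015 m).
It also fails if it takes over 48 s, if anything falls off the work surface, if the arm or the gripper's body presses on something with over 40 N, if the wrist force passes 120 N, or if a joint passes its speed limit or range.

ROBOT

A 6-joint arm with a two-finger parallel gripper is mounted at the origin on the work surface. World frame = base frame: x ahead of the robot, y to its left, z up, the work surface at z = 0. Lengths are in m, angles in rad, forces in N, time in s.
With the tool pointing down it reaches from about 0.25 to 0.8 m from the base axis. Payload 3.9 kg.
Tool frame: the origin (TCP) lies midway between the tips of the shut fingers; the grasp point (between the pads) lies 19 mm behind it; z points along the fingers, y is the line along which they close (so a half turn about z gives the same grasp; the last joint's range is limited). The gripper opens to 85 mm and grips with 20 to 120 N. Pads are 22 mm wide; open, the fingers measure 114 mm over their backs; the gripper's body (76 mm by 85 mm) begins 54 mm behind the grasp point. The pads swing forward as they close: fully open they stand 13 mm farther back than shut.
Start: joints at [1.312, 0.26, -0.138, 1.173, 0, 1.571], TCP at [0.134, 0.508, 0.231] pointing down, gripper open.
Joint ranges: [-2.78, 2.78], [-0.83, 1.72], [-1.28, 1.37], [-1.9, 2.12], [-1.57, 1.48], [-3.14, 3.14]. Speed limits (rad/s): [2.57, 2.57, 3.14, 3.14, 3.14, 3.14].

INTERFACE

Orientations are given as a rotation vector (axis times angle).
In Python, from workcell import monitor, optics, order gives the robot as it stands.
- The arm moves only by the tool apply_moves, never from a script. Its argument "rows" is a list of rows, each a list of 2 entries, a list of its own where there are three numbers: the shift along the tool's x, y, z in m, then the turn, a rotation vector about the tool's x, y, z in degrees. A call has 1 to 10 rows; each row shifts and turns the commanded pose from where the row before left it, along the tool's axes as they then stand; what a row does not reach is not made up. A row lasts 1/8 s, in which the tool goes at most 62.5 mm and 10.7 degrees, less where a joint would pass 70% of its speed; a pose out of reach is approached as far as the arm can. A call is refused whole if a number of a shift passes 0.0625 or a number of a turn 10.7, either way. A call with a gripper value outside its range is refused whole. "grip" is the closure in counts, from 0 (fully open) to 255 (shut), set as the call begins (left out, the last holds). The fingers move at their own pace and stop on an object; the grip force is fixed at half the most. Time passes only in rows, so rows that do not move let the fingers close. It gives the time, the measured TCP pose, the force, the opening and the grip force at its end, in the units of the state.
- monitor.sense(): the state, without advancing time (a new reading comes with each control period).
- optics.read_camera(name): name is "scene" or "top" or "wrist"; returns the picture (400x640x3 uint8, red, green, blue); there is no depth.
- optics.calibration(name): a dict with "K" (3x3 intrinsics, pixels), "dist" ([k1, k2, p1, p2, k3] as OpenCV has them; the pictures are not rectified), "rvec" (rotation vector, rad) and "tvec" (3), from world to camera coordinates, as OpenCV has them. Camera axes: x right, y down, z forward; pixel columns grow to the right and rows downward; lengths in m; the calibration is good to about 2 mm. A picture is of the moment at which its call begins: read the wrist's pose just before it. calibration takes no time and is no camera call; for the wrist camera it gives the pose at the moment of the call.
- order.close_job(): hands the job in; it is judged then, once.
The state is a dict: "time": time; "joints": joint angles; "dq": joint speeds; "joint_efforts": joint torques, N m; "tcp_pos": TCP position; "ee_rot": TCP orientation; "wrist_force": force on the tool from outside, world axes, zero at the start; "torque": the same for the moment, N m; "finger_gap": opening from 0.0 (shut) to 1.0 (fully open); "finger_force": force on a finger pad.
Only numpy, scipy, OpenCV 4.12 (cv2) and the standard library are available. Lean on these libraries where they do the work, as an engineer would, in place of code of your own. Each camera call takes 0.05 s, during which the arm holds its last target. There are 200 camera calls.

## Working session

There is one attempt and no reset: what is moved stays moved. The work goes in short steps, Python scripts to look and compute and a tool call to move; the robot and the scene stay as the last step left them, time stands still between calls to the robot, and variables do not carry over. Pictures are saved under pics/ and viewed, at most 10 in all, crops included, and the job is handed in when it is done.

Besides the shell and the picture viewer there is one more tool, called after "Request:" by a JSON object that holds its "name" and its "arguments". apply_moves: Moves the arm, as the interface text tells. Its arguments: {"type":"object","properties":{"rows":{"type":"array","items":{"type":"array"}},"grip":{"type":"number"}},"required":["rows"]}

```bash
mkdir -p pics
python3 - <<'E'
from workcell import monitor, optics, order
import cv2
s=monitor.sense();print({k:s[k] for k in("time","tcp_pos","ee_rot","wrist_force","finger_gap")})
for n in("top","scene"):
    cv2.imwrite(f"pics/{n}0.png",optics.read_camera(n)[:,:,::-1])
    print(optics.calibration(n))
E
```

```text
{'time': 0.0, 'tcp_pos': array([0.13420031, 0.50683797, 0.23045481]), 'ee_rot': array([-4.05404498e-01, -3.11508349e+00,  3.07184848e-03]), 'wrist_force': array([0.10883587, 0.10021897, 0.03510256]), 'finger_gap': 0.9989251602508494}
{'K': array([[503.24034773,   0.        , 316.50996041],
       [  0.        , 503.24034773, 196.5225249 ],
       [  0.        ,   0.        ,   1.        ]]), 'dist': array([0.04678036, 0.        , 0.        , 0.        , 0.        ]), 'rvec': array([ 2.17603626, -2.19581189,  0.06712682]), 'tvec': array([0.07317465, 0.60190503, 1.24368791])}
{'K': array([[455.96309519,   0.        , 317.03335152],
       [  0.        , 455.96309519, 200.97923197],
       [  0.        ,   0.        ,   1.        ]]), 'dist': array([-0.10982218,  0.        ,  0.        ,  0.        ,  0.        ]), 'rvec': array([ 1.78948408,  1.90450819, -0.65116049]), 'tvec': array([ 1.86023425e-04, -4.34810074e-01,  1.31457687e+00])}
```

View pics/top0.png

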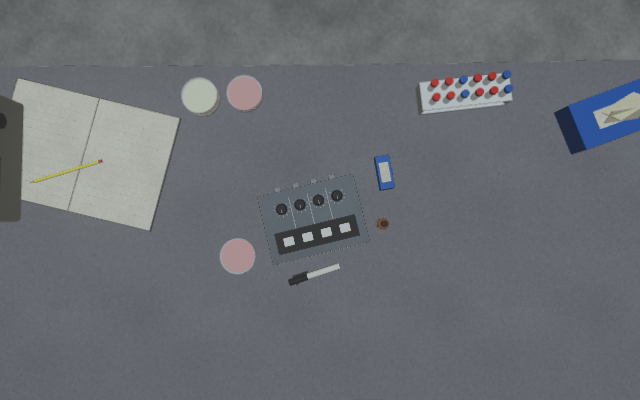

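View pics/scene0.png

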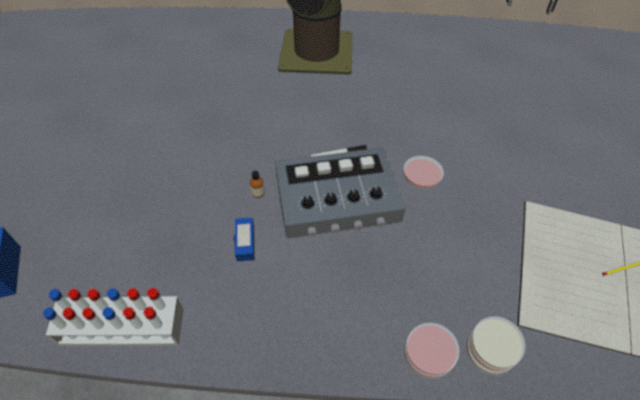

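The top view shows four off-white keys at about (289,242), (308,237), (326,232) and (345,228). The controller is yawed about 15°, with the marker in front at (315,275). The scene view agrees, with keys at (302,171) to (368,162).

```bash
cat > h.py <<'E'
import numpy as np,cv2
from scipy.spatial.transform import Rotation as R
def ray(c,px,z):
    u=cv2.undistortPoints(np.array(px,float).reshape(-1,1,2),c["K"],c["dist"]).reshape(-1,2)
    M=R.from_rotvec(c["rvec"]).as_matrix();o=-M.T@c["tvec"]
    d=np.c_[u,np.ones(len(u))]@M
    return o+d*((np.asarray(z)-o[2])/d[:,2])[:,None]
def whites(im,box,amin,amax,thr=150):
    h=cv2.cvtColor(im,cv2.COLOR_RGB2HSV);m=((h[...,2]>thr)&(h[...,1]<50)).astype(np.uint8)
    k=np.zeros_like(m);x0,y0,x1,y1=box;k[y0:y1,x0:x1]=m[y0:y1,x0:x1]
    n,l,s,c=cv2.connectedComponentsWithStats(k)
    i=[j for j in range(1,n) if amin<s[j,4]<amax]
    return c[i],s[i]
def report(P):
    d=P[0]-P[3];yaw=np.arctan2(d[1],d[0])-np.pi/2
    print(P.round(4),"mid",P.mean(0).round(4),"span",np.linalg.norm(d[:2]).round(4),"yaw deg",np.degrees(yaw).round(2))
E
python3 - <<'E'
from workcell import monitor,optics
from h import *
for n,b in(("top",(278,222,355,252)),("scene",(290,150,380,182))):
    im=cv2.imread(f"pics/{n}0.png")[:,:,::-1]
    c,s=whites(im,b,30,300);print(n,c.round(1),s[:,4])
    c=c[np.argsort(c[:,0])]
    if n=="scene": c=c[::-1]
    if len(c)==4: report(ray(optics.calibration(n),c,0.077))
s=monitor.sense();print(R.from_rotvec(s["ee_rot"]).as_matrix().round(3))
w=optics.calibration("wrist");M=R.from_rotvec(w["rvec"]).as_matrix();print("wristcam",-M.T@w["tvec"],M[2])
E
```

```text
top [[344.4 227.3]
 [325.9 231.8]
 [307.2 236.4]
 [288.4 241.2]] [87 85 85 85]
[[0.4928 0.1353 0.077 ]
 [0.5037 0.0906 0.077 ]
 [0.5143 0.0458 0.077 ]
 [0.5247 0.0015 0.077 ]] mid [0.5089 0.0683 0.077 ] span 0.1375 yaw deg 13.39
scene [[329.9 152.3]
 [366.8 160.6]
 [345.2 163.4]
 [323.3 166.1]
 [301.3 170.4]] [91 84 85 87 87]
[[-0.967  0.256 -0.   ]
 [ 0.256  0.967 -0.002]
 [-0.    -0.002 -1.   ]]
wristcam [0.06008825 0.52733646 0.37310013] [ 0.28993528 -0.07901353 -0.95377901]
```

Request:
{"name": "apply_moves", "arguments": {"rows": [[[0, 0, 0], [0, 0, -9.4]], [[0, 0, 0], [0, 0, -9.4]], [[0, 0, 0], [0, 0, -9.4]], [[-0.022, -0.043, 0], [0, 0, 0]], [[-0.022, -0.043, 0], [0, 0, 0]], [[-0.022, -0.043, 0], [0, 0, 0]], [[-0.022, -0.043, 0], [0, 0, 0]], [[-0.022, -0.043, 0], [0, 0, 0]], [[-0.022, -0.043, 0], [0, 0, 0]], [[-0.022, -0.043, 0], [0, 0, 0]]], "grip": 255}}

```text
time: 1.35
tcp_pos: [0.3544, 0.2489, 0.2311]
ee_rot: [0.366, -3.12, 0.0]
wrist_force: [0.8, 0.4, 0.1]
finger_gap: 0.003
finger_force: 0.0
```

Request:
{"name": "apply_moves", "arguments": {"rows": [[[-0.022, -0.043, 0], [0, 0, 0]], [[-0.022, -0.043, 0], [0, 0, 0]], [[-0.022, -0.043, 0], [0, 0, 0]], [[-0.022, -0.043, 0], [0, 0, 0]], [[-0.022, -0.043, 0], [0, 0, 0]], [[0, 0, 0], [0, 0, 0]], [[0, 0, 0], [0, 0, 0]]]}}

```text
time: 2.22
tcp_pos: [0.5097, 0.0666, 0.2308]
ee_rot: [0.365, -3.118, -0.001]
wrist_force: [-1.2, -0.2, 1.0]
finger_gap: -0.001
finger_force: 0.0
```

Run:
```python
from workcell import monitor,optics
from h import *
s=monitor.sense();print(s["time"],s["tcp_pos"],R.from_rotvec(s["ee_rot"]).as_matrix().round(3),s["wrist_force"],s["finger_gap"])
c=optics.calibration("wrist");np.savez("w1.npz",**c)
cv2.imwrite("pics/w1.png",optics.read_camera("wrist")[:,:,::-1])
```

```text
2.225 [0.50972746 0.0666495  0.23077754] [[-0.973 -0.231 -0.002]
 [-0.231  0.973  0.   ]
 [ 0.002  0.001 -1.   ]] [-1.21258815 -0.17158038  0.97475007] -0.0010216888705542912
```

View pics/w1.png

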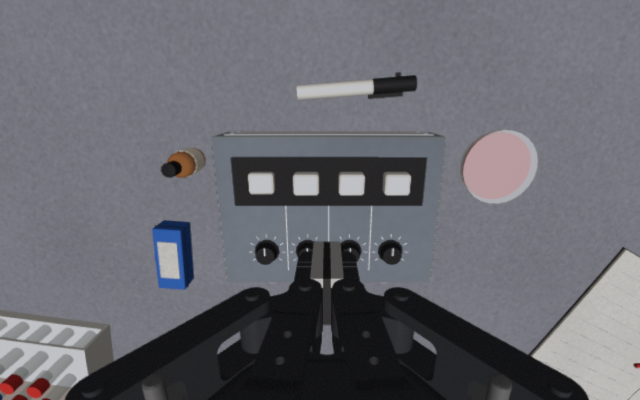

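The wrist view shows the four keys at about (261,183), (306,184), (351,184) and (397,184). The image is reversed, so the robot's leftmost key is at u≈397.

Run:
```python
from h import *
c=dict(np.load("w1.npz"));im=cv2.imread("pics/w1.png")[:,:,::-1]
p,s=whites(im,(236,160,424,204),150,1200);print(p.round(1),s)
p=p[np.argsort(-p[:,0])]
if len(p)==4: P=ray(c,p,0.077);report(P)
```

```text
[[260.4 183.4]
 [305.2 184.4]
 [351.4 184.5]
 [397.3 184.5]] [[248 174  26  20 480]
 [293 175  25  20 486]
 [339 175  26  20 490]
 [385 175  26  20 490]]
[[0.4947 0.1363 0.077 ]
 [0.5054 0.0916 0.077 ]
 [0.5159 0.0468 0.077 ]
 [0.5252 0.0031 0.077 ]] mid [0.5103 0.0695 0.077 ] span 0.1367 yaw deg 12.88
```

Request:
{"name": "apply_moves", "arguments": {"rows": [[[0, 0.024, 0.03], [0, 0, 0]], [[0, 0.024, 0.03], [0, 0, 0]], [[0, 0.0235, 0.03], [0, 0, 0]], [[0, 0, 0.03], [0, 0, 0]], [[0, 0, 0.018], [0, 0, 0]], [[0, 0, 0], [0, 0, 0]], [[0, 0, 0], [0, 0, 0]]]}}

```text
time: 3.15
tcp_pos: [0.494, 0.1368, 0.0942]
ee_rot: [-0.367, 3.119, 0.0]
wrist_force: [0.3, 0.6, -0.7]
finger_gap: 0.003
finger_force: 0.0
```

Request:
{"name": "apply_moves", "arguments": {"rows": [[[0, 0, 0.003], [0, 0, 0]], [[0, 0, 0.003], [0, 0, 0]], [[0, 0, 0.002], [0, 0, 0]], [[0, 0, 0.002], [0, 0, 0]], [[0, 0, 0], [0, 0, 0]], [[0, 0, 0], [0, 0, 0]]]}}

```text
time: 3.9
tcp_pos: [0.494, 0.1361, 0.0833]
ee_rot: [0.366, -3.12, -0.0]
wrist_force: [1.0, 1.1, 0.0]
finger_gap: 0.001
finger_force: 0.0
```

Request:
{"name": "apply_moves", "arguments": {"rows": [[[0, 0, 0.002], [0, 0, 0]], [[0, 0, 0.002], [0, 0, 0]], [[0, 0, 0], [0, 0, 0]]]}}

```text
time: 4.28
tcp_pos: [0.4938, 0.1361, 0.0791]
ee_rot: [0.366, -3.12, 0.0]
wrist_force: [-0.5, -0.7, -0.5]
finger_gap: 0.001
finger_force: 0.0
```

Request:
{"name": "apply_moves", "arguments": {"rows": [[[0, 0, 0.001], [0, 0, 0]], [[0, 0, 0], [0, 0, 0]]]}}

```text
time: 4.53
tcp_pos: [0.4939, 0.1361, 0.0783]
ee_rot: [0.366, -3.12, 0.0]
wrist_force: [-0.2, 0.1, -0.5]
finger_gap: 0.001
finger_force: 0.0
```

Request:
{"name": "apply_moves", "arguments": {"rows": [[[0, 0, 0.001], [0, 0, 0]], [[0, 0, 0], [0, 0, 0]]]}}

```text
time: 4.78
tcp_pos: [0.4941, 0.1361, 0.0775]
ee_rot: [-0.366, 3.12, 0.0]
wrist_force: [-0.3, -0.0, 1.7]
finger_gap: 0.0
finger_force: 1.0
```

Request:
{"name": "apply_moves", "arguments": {"rows": [[[0, 0, 0.001], [0, 0, 0]], [[0, 0, 0], [0, 0, 0]], [[0, 0, 0], [0, 0, 0]]]}}

```text
time: 5.15
tcp_pos: [0.4941, 0.1361, 0.0764]
ee_rot: [-0.366, 3.12, 0.0]
wrist_force: [-0.9, -0.5, 3.8]
finger_gap: -0.003
finger_force: 1.7
```

Request:
{"name": "apply_moves", "arguments": {"rows": [[[0, 0, -0.006], [0, 0, 0]], [[0, 0, -0.008], [0, 0, 0]], [[0, -0.023, 0], [0, 0, 0]], [[0, -0.023, 0], [0, 0, 0]], [[0, 0, 0.006], [0, 0, 0]], [[0, 0, 0.003], [0, 0, 0]], [[0, 0, 0.002], [0, 0, 0]], [[0, 0, 0.001], [0, 0, 0]], [[0, 0, 0], [0, 0, 0]], [[0, 0, 0], [0, 0, 0]]]}}

```text
time: 6.4
tcp_pos: [0.5047, 0.0915, 0.0784]
ee_rot: [-0.366, 3.12, -0.0]
wrist_force: [-0.0, 0.1, -0.0]
finger_gap: 0.002
finger_force: 0.0
```

Request:
{"name": "apply_moves", "arguments": {"rows": [[[0, 0, 0.001], [0, 0, 0]], [[0, 0, 0.001], [0, 0, 0]], [[0, 0, 0], [0, 0, 0]], [[0, 0, 0], [0, 0, 0]]]}}

```text
time: 6.9
tcp_pos: [0.5048, 0.0915, 0.0765]
ee_rot: [-0.366, 3.12, 0.0]
wrist_force: [-0.8, 1.1, 4.1]
finger_gap: -0.0
finger_force: 1.7
```

Key 2 is up as well (about 4 N at the same height). On to key 3.

Request:
{"name": "apply_moves", "arguments": {"rows": [[[0, 0, -0.006], [0, 0, 0]], [[0, 0, -0.008], [0, 0, 0]], [[0, -0.023, 0], [0, 0, 0]], [[0, -0.023, 0], [0, 0, 0]], [[0, 0, 0.006], [0, 0, 0]], [[0, 0, 0.003], [0, 0, 0]], [[0, 0, 0.002], [0, 0, 0]], [[0, 0, 0.001], [0, 0, 0]], [[0, 0, 0], [0, 0, 0]], [[0, 0, 0], [0, 0, 0]]]}}

```text
time: 8.15
tcp_pos: [0.5153, 0.0468, 0.0784]
ee_rot: [-0.366, 3.12, -0.0]
wrist_force: [-0.2, -0.3, -0.6]
finger_gap: 0.001
finger_force: 0.0
```

Request:
{"name": "apply_moves", "arguments": {"rows": [[[0, 0, 0.001], [0, 0, 0]], [[0, 0, 0.001], [0, 0, 0]], [[0, 0, 0], [0, 0, 0]], [[0, 0, 0], [0, 0, 0]]]}}

```text
time: 8.65
tcp_pos: [0.5155, 0.0467, 0.0765]
ee_rot: [-0.366, 3.12, 0.0]
wrist_force: [-0.4, -0.0, 3.0]
finger_gap: 0.001
finger_force: 1.7
```

Key 3 is up. On to key 4, the likely latched one.

Request:
{"name": "apply_moves", "arguments": {"rows": [[[0, 0, -0.006], [0, 0, 0]], [[0, 0, -0.008], [0, 0, 0]], [[0, -0.023, 0], [0, 0, 0]], [[0, -0.023, 0], [0, 0, 0]], [[0, 0, 0.006], [0, 0, 0]], [[0, 0, 0.003], [0, 0, 0]], [[0, 0, 0.002], [0, 0, 0]], [[0, 0, 0.001], [0, 0, 0]], [[0, 0, 0], [0, 0, 0]], [[0, 0, 0], [0, 0, 0]]]}}

```text
time: 9.9
tcp_pos: [0.526, 0.002, 0.0784]
ee_rot: [-0.366, 3.12, 0.0]
wrist_force: [0.2, -0.6, 0.8]
finger_gap: -0.001
finger_force: 0.0
```

Request:
{"name": "apply_moves", "arguments": {"rows": [[[0, 0, 0.001], [0, 0, 0]], [[0, 0, 0.001], [0, 0, 0]], [[0, 0, 0], [0, 0, 0]], [[0, 0, 0], [0, 0, 0]]]}}

```text
time: 10.4
tcp_pos: [0.5259, 0.0018, 0.0763]
ee_rot: [0.366, -3.12, -0.0]
wrist_force: [0.1, 0.3, 0.2]
finger_gap: 0.001
finger_force: 0.0
```

Request:
{"name": "apply_moves", "arguments": {"rows": [[[0, 0, 0.001], [0, 0, 0]], [[0, 0, 0.001], [0, 0, 0]], [[0, 0, 0], [0, 0, 0]], [[0, 0, 0], [0, 0, 0]]]}}

```text
time: 10.9
tcp_pos: [0.5259, 0.0019, 0.0743]
ee_rot: [0.366, -3.12, -0.0]
wrist_force: [0.4, -0.9, 0.7]
finger_gap: -0.002
finger_force: 0.0
```

Request:
{"name": "apply_moves", "arguments": {"rows": [[[0, 0, 0.001], [0, 0, 0]], [[0, 0, 0], [0, 0, 0]], [[0, 0, 0], [0, 0, 0]]]}}

```text
time: 11.28
tcp_pos: [0.526, 0.0019, 0.0734]
ee_rot: [-0.366, 3.12, -0.0]
wrist_force: [0.9, -0.2, 0.8]
finger_gap: -0.001
finger_force: 0.4
```

Request:
{"name": "apply_moves", "arguments": {"rows": [[[0, 0, 0.0005], [0, 0, 0]], [[0, 0, 0], [0, 0, 0]], [[0, 0, 0], [0, 0, 0]]]}}

```text
time: 11.65
tcp_pos: [0.526, 0.0019, 0.0731]
ee_rot: [-0.366, 3.12, -0.0]
wrist_force: [-0.7, -0.0, 4.3]
finger_gap: -0.001
finger_force: 2.5
```

Request:
{"name": "apply_moves", "arguments": {"rows": [[[0, 0, 0.001], [0, 0, 0]], [[0, 0, 0.001], [0, 0, 0]], [[0, 0, 0.001], [0, 0, 0]], [[0, 0, 0.001], [0, 0, 0]], [[0, 0, 0], [0, 0, 0]], [[0, 0, 0], [0, 0, 0]]]}}

```text
time: 12.4
tcp_pos: [0.5261, 0.0019, 0.0694]
ee_rot: [-0.366, 3.12, -0.0]
wrist_force: [-1.4, -0.6, 8.1]
finger_gap: -0.0
finger_force: 3.8
```

Request:
{"name": "apply_moves", "arguments": {"rows": [[[0, 0, 0.0006], [0, 0, 0]], [[0, 0, 0], [0, 0, 0]], [[0, 0, 0], [0, 0, 0]]]}}

```text
time: 12.78
tcp_pos: [0.5261, 0.0018, 0.069]
ee_rot: [-0.366, 3.119, -0.0]
wrist_force: [-1.0, -0.6, 9.7]
finger_gap: 0.001
finger_force: 4.6
```

Request:
{"name": "apply_moves", "arguments": {"rows": [[[0, 0, -0.003], [0, 0, 0]], [[0, 0, -0.004], [0, 0, 0]], [[0, 0, -0.006], [0, 0, 0]], [[0, 0, -0.03], [0, 0, 0]], [[0, 0, -0.04], [0, 0, 0]], [[0, 0, -0.04], [0, 0, 0]], [[0, 0, -0.03], [0, 0, 0]], [[0, 0, 0], [0, 0, 0]], [[0, 0, 0], [0, 0, 0]], [[0, 0, 0], [0, 0, 0]]]}}

```text
time: 14.02
tcp_pos: [0.5248, 0.0018, 0.2196]
ee_rot: [0.365, -3.117, -0.001]
wrist_force: [0.3, -0.7, 0.7]
finger_gap: -0.0
finger_force: 0.0
```

Run:
```python
from workcell import monitor,optics
from h import *
s=monitor.sense();print(s["time"],s["tcp_pos"],s["wrist_force"])
c=optics.calibration("wrist");im=optics.read_camera("wrist");cv2.imwrite("pics/w2.png",im[:,:,::-1])
```

```text
14.025 [0.52483992 0.00184703 0.21964732] [ 0.28576047 -0.74378493  0.72856629]
```

View pics/w2.png

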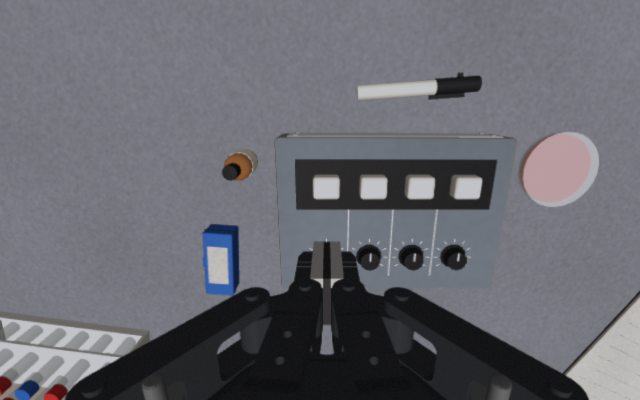

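The four keys are at u = 326, 373, 420 and 467, all at v ≈ 187. Key 4 is now evenly spaced and level with the others, whereas before it was offset. It is up and nothing around has moved.

Run:
```python
from h import *
from workcell import order
p,s=whites(cv2.imread("pics/w2.png")[:,:,::-1],(297,160,494,208),150,1200);print(p.round(1),s[:,4])
print(order.close_job())
```

```text
[[325.9 187.9]
 [373.4 187.9]
 [420.8 187.9]
 [467.8 187.9]] [525 532 530 523]
the job is handed in; nothing more can be done
None
```

I tapped all four keys left to right, found the rightmost one latched, pressed it home and let it spring up; the last camera view shows all four keys standing level, and the job is handed in (no verdict was returned).

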